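# Put the thin cutting board away in the board rack

## Task

Put the thin cutting board from the walnut shelf away in the wire rack. It lies too flat to be picked up, so slide it out over the shelf's front edge until it overhangs enough to take hold of, lift it off, and set it down upright in a free bay of the rack, not dropping it in. Leave everything else where it stands.

Things in the scene. Friction and masses are not known exactly. Their poses are not given: they have to be found in the camera images.
- board: Thin beech cutting board, 160 mm long (its x) x 120 wide (y) x 9 thick (z), 90 to 160 g, with a 17 mm hanging hole in one corner of its front end. Lies flat in the left or right place on the shelf (the bowl in the other), far end too near the back rail for a finger behind it. Origin: centre of its underside; x points from its front end (nearer the robot) to its far end, z up as it lies.
- board_center (a point): Middle of the cutting board, at half its thickness. Board and shelf are smooth (friction about 0.3); fingertips pressed on it with 5 to 15 N draw it along, how well varies. It tips off the edge if it overhangs by half its length (80 mm). The hanging hole is 62 mm from here towards the front end, 42 mm to the board's +y.
- board_front (a point): Middle of the cutting board's front end face (80 mm from its centre, towards the robot), at half its thickness; at the start 20 to 30 mm behind the shelf's front edge. Pinched here by fingers that slant down, the board swings into line with them as it is lifted.
- shelf: Short walnut-veneer shelf, fixed over the sink: top board 640 mm long (y), 220 deep (x), 18 thick, upper face 230 mm above the worktop, open in front and below. x points to the back; front edge at x = 0; a back rail 35 mm high stands from x = 206 to 218 mm. End panels 18 mm thick at y = +-311 mm, 20 mm back from the edge. Origin: at worktop level under the middle of the front edge.
- shelf_edge (a point): Middle of the shelf's front edge, on its upper face (230 mm above the worktop).
- rack: Wire board rack, fixed on the worktop at the right: four upright hoops of 6 mm wire, 116 mm wide (y) and 116 mm high, at x = -42, -14, 14, 42 mm, so three bays 22 mm wide, open above and at the sides. Pot stand in the bay at x = +28; the bays at x = -28 and 0 are free, either will do. A board stands in the plane of the hoops, across x, and may lean. Origin: middle of its footprint, at worktop level.
- rack_bay0 (a point): Middle of the free bay nearest the robot, at the level on which a board rests: the tops of the bottom wires, 23 mm above the worktop.
- rack_bay1 (a point): Middle of the other free bay (the centre bay), at the same level.
- bowl: White porcelain bowl, 120 mm across, 58 mm high, in the other place on the shelf; bystander. Origin: centre of its underside.
- kettle_lid: Red enamel kettle lid with a black knob, 84 mm across, 41 mm high, at the left end of the shelf; bystander. Origin: centre of its underside.
- whisk: Steel whisk, 195 mm long, 47 mm across, lying front to back at the right end of the shelf; bystander. Origin: on the shelf, near its middle.
- scraper: Green plastic scraper, 148 mm long, 44 mm wide, 8 mm thick, lying front to back in the middle of the shelf between the board and the bowl; bystander. Origin: on the shelf, near its middle.
- mug: Blue mug, 80 mm across, 88 mm high, on the worktop at the left; bystander. Origin: centre of its underside.
- soap: Clear plastic bottle, 60 mm across, 190 mm high, on the worktop at the right behind the rack; bystander. Origin: centre of its underside.
- pot_stand: Square beech pot stand, 95 x 95 x 14 mm, standing in the rack bay farthest from the robot, its top 118 mm above the worktop; bystander. Origin: centre of its lower edge.

How it is judged:
By the outcome, as a careful person would: the job done as asked, in the order asked, and still so for the second after the job is handed in, with the robot touching nothing.
It also fails if it takes over 62 s, if anything falls off the work surface, if the arm or the gripper's body presses on something with over 40 N, if the wrist force passes 120 N, or if a joint passes its speed limit or range.

## Robot

A 7-joint arm with a two-finger parallel gripper is mounted at the origin on the work surface. World frame = base frame: x ahead of the robot, y to its left, z up, the work surface at z = 0. Lengths are in m, angles in degrees, forces in N, time in s.
With the tool pointing down it reaches from about 0.35 to 0.775 m from the base axis. Payload 3.1 kg.
Tool frame: the origin (TCP) lies on the centre line of the jaws, within the pads' length; the fingertips stand 17 mm ahead of it and the grasp point (between the pads) lies 2 mm behind it (robot.tip_reach is the distance from the TCP to the fingertips, in m); z points along the fingers, y is the line along which they close (so a half turn about z gives the same grasp; the last joint's range is limited). The gripper opens to 85 mm and grips with 20 to 120 N. Pads are 22 mm wide; open, the fingers measure 114 mm over their backs; the gripper's body (76 mm by 85 mm) begins 54 mm behind the grasp point. The pads swing forward as they close: fully open they stand 13 mm farther back than shut.
Start: joints at [-78.363, 17.813, 0.802, 86.603, -0.252, 75.585, -1.558], TCP at [0.133, 0.534, 0.248] pointing down, gripper open.
Joint ranges: [-154.91, 154.91], [-16.99, 109.72], [-72.82, 74.43], [7.12, 147.25], [-82.49, 262.49], [11.32, 116.49], [-174.64, 174.64]. Speed limits (degrees/s): [159.86, 159.86, 180, 180, 180, 180, 180].

## Interface

Orientations are given as [roll, pitch, yaw] about the fixed x, y, z axes, in that order (R = Rz(yaw) Ry(pitch) Rx(roll)).
In Python, from station import robot, fingers, vision, workorder, recognise gives the robot as it stands. Calls block until the motion is done:
- robot.move_to(position, orientation): joint-space move of the TCP to a pose.
- robot.line_to(position, orientation=None, velocity=0.15, f_stop=None): straight line of the TCP; orientation=None keeps the orientation; velocity is the mean speed in m/s. With f_stop (N) it stops when the force on the tool has changed by that much, and returns True; else False.
- robot.move_j(angles): joint-space move.
- fingers.gripper_to(opening, force=None): opening from 0.0 (shut) to 1.0 (fully open); force is the grip in N (None keeps the last); returns when the fingers have stopped.
- robot.pause(seconds).
- robot.inverse_kinematics(position, orientation): joint angles nearest the present ones, or None.
- vision.grab_frame(name): name is "side" or "top" or "wrist"; returns the picture (384x512x3 uint8, red, green, blue); there is no depth.
- vision.calibration(name): a dict with "mtx" (3x3 intrinsics, pixels), "extrinsics" (4x4, takes a point from world to camera coordinates); the wrist camera has in their place "T_tool_cam" (4x4, takes a point from camera to tool coordinates, whose origin is the TCP and whose axes are the flange's). Camera axes: x right, y up, looking along -z (the intrinsics and any distortion apply to the point x, -y, -z); pixel columns grow to the right and rows downward; lengths in m; the calibration is good to about 2 mm. A picture is of the moment at which its call begins: read the wrist's pose just before it. calibration takes no time and is no camera call.
A pose or a line that the arm cannot do raises robot.PlanningError and nothing moves.
- workorder.close_job(): hands the job in; it is judged then, once.
Trained networks look in the newest picture that a camera, given by its name, has taken for a name from the list of things; names that differ only in an ending like _2 or _b are one class to them, and where a whole thing is asked for, a point or a joint stands for the part that bears it (a point fixed in the world has none). Each returns a list of dicts, best first, with "p" (0 to 1); they miss things now and then, are a little off and sometimes report something else, mostly with a low value. They report only what shows in the picture. A call takes as long as a camera call.
- recognise(label, camera): "rect" ([centre column, centre row, width, height] in pixels, round what is visible of it).
Readings, each from a call of its own:
- robot.current_time_s(): time.
- robot.current_joint_positions(): joint angles.
- robot.current_dq(): joint speeds.
- robot.current_joint_torque(): joint torques, N m.
- robot.current_tool_pos(): TCP position.
- robot.current_eef_rot(): TCP orientation.
- robot.current_contact_force(): force on the tool from outside, world axes, zero at the start.
- robot.current_torque(): the same for the moment, N m.
- robot.current_finger_gap(): opening from 0.0 (shut) to 1.0 (fully open).
- robot.current_gripper_force(): force on a finger pad.
Only numpy, scipy, OpenCV 4.12 (cv2) and the standard library are available. Lean on these libraries where they do the work, as an engineer would, in place of code of your own. Each camera call takes 0.05 s, during which the arm holds its last target. There are 200 camera calls.

## Working session

There is one attempt and no reset: what is moved stays moved. The work goes in short steps, each a Python script; the robot and the scene stay as the last script left them, time stands still between calls to the robot, and variables do not carry over. Pictures are saved under pics/ and viewed, at most 10 in all, crops included, and the job is handed in when it is done.

```bash
mkdir -p pics; ls; cat > h.py <<'E'
import numpy as np, cv2
from station import robot, fingers, vision, workorder, recognise
from scipy.spatial.transform import Rotation as Ro
def R(o): return Ro.from_euler('xyz',o,degrees=True).as_matrix()
def cam(name,pose=None):
    c=vision.calibration(name); K=np.array(c['mtx'])
    if name=='wrist':
        p,o=pose; T=np.eye(4);T[:3,:3]=R(o);T[:3,3]=p
        M=T@np.array(c['T_tool_cam'])
    else: M=np.linalg.inv(np.array(c['extrinsics']))
    return K,M,c
def unproj(name,uv,z,pose=None):
    K,M,c=cam(name,pose)
    d=c.get('dist',c.get('distortion'))
    q=cv2.undistortPoints(np.array([[uv]],float),K,None if d is None else np.array(d,float))[0,0]
    r=M[:3,:3]@np.array([q[0],-q[1],-1]); o=M[:3,3]
    return o+r*(z-o[2])/r[2]
def proj(name,P,pose=None):
    K,M,c=cam(name,pose); P=np.atleast_2d(P)
    X=(np.linalg.inv(M)@np.c_[P,np.ones(len(P))].T)[:3].T*[1,-1,-1]
    d=c.get('dist',c.get('distortion'))
    return cv2.projectPoints(X,np.zeros(3),np.zeros(3),K,None if d is None else np.array(d,float))[0][:,0]
def save(name,f):
    im=vision.grab_frame(name); cv2.imwrite('pics/'+f,im[:,:,::-1]); return im
E
python3 - <<'E'
from h import *
a=save('top','top0.png'); b=save('side','side0.png')
cv2.imwrite('pics/both.png',cv2.resize(np.vstack([a,b])[:,:,::-1],None,fx=.78,fy=.78))
for n in ('top','side','wrist'):
    c=vision.calibration(n); print(n,{k:np.round(v,3).tolist() for k,v in c.items()})
for l in ['board','shelf','rack','bowl','scraper','board_front','shelf_edge','rack_bay0','pot_stand']:
    for n in ('top','side'):
        print(l,n,[(np.round(d['rect']).tolist(),round(d['p'],2)) for d in recognise(l,n)[:2]])
print(robot.current_time_s())
E
```

```text
pics
top {'mtx': [[408.958, 0.0, 256.066], [0.0, 408.958, 194.552], [0.0, 0.0, 1.0]], 'extrinsics': [[-0.004, -1.0, 0.013, 0.057], [0.994, -0.002, 0.109, -0.543], [-0.109, 0.014, 0.994, -1.663], [0.0, 0.0, 0.0, 1.0]]}
side {'mtx': [[366.836, 0.0, 255.379], [0.0, 366.836, 195.695], [0.0, 0.0, 1.0]], 'extrinsics': [[0.946, -0.325, -0.007, -0.474], [0.219, 0.622, 0.752, -0.29], [-0.239, -0.712, 0.66, -1.285], [0.0, 0.0, 0.0, 1.0]]}
wrist {'mtx': [[270.119, 0.0, 261.084], [0.0, 270.119, 194.938], [0.0, 0.0, 1.0]], 'T_tool_cam': [[0.001, 0.964, 0.264, 0.069], [1.0, -0.001, -0.0, -0.0], [0.0, 0.264, -0.964, -0.125], [0.0, 0.0, 0.0, 1.0]]}
board top [([276.0, 180.0, 32.0, 46.0], 0.59)]
board side [([277.0, 195.0, 59.0, 34.0], 0.61), ([339.0, 294.0, 26.0, 49.0], 0.32)]
shelf top []
shelf side [([277.0, 205.0, 118.0, 168.0], 0.81)]
rack top [([360.0, 217.0, 29.0, 31.0], 0.71)]
rack side [([278.0, 327.0, 54.0, 63.0], 0.75)]
bowl top [([211.0, 176.0, 33.0, 27.0], 0.95), ([246.0, 177.0, 182.0, 70.0], 0.71)]
bowl side [([259.0, 149.0, 33.0, 26.0], 0.91)]
scraper top [([245.0, 175.0, 13.0, 39.0], 0.72)]
scraper side [([270.0, 176.0, 34.0, 14.0], 0.74)]
board_front top [([173.0, 182.0, 20.0, 22.0], 0.7), ([274.0, 178.0, 33.0, 48.0], 0.68)]
board_front side [([277.0, 196.0, 55.0, 27.0], 0.9)]
shelf_edge top [([245.0, 177.0, 178.0, 66.0], 0.62), ([362.0, 218.0, 39.0, 30.0], 0.32)]
shelf_edge side [([279.0, 205.0, 111.0, 165.0], 0.75)]
rack_bay0 top [([359.0, 218.0, 33.0, 30.0], 0.89)]
rack_bay0 side [([281.0, 327.0, 54.0, 66.0], 0.91)]
pot_stand top [([362.0, 213.0, 31.0, 3.0], 0.54)]
pot_stand side [([286.0, 317.0, 17.0, 38.0], 0.77)]
1.0
```

View pics/top0.png

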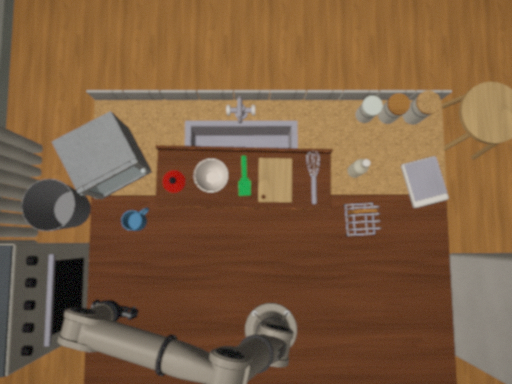

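View pics/side0.png

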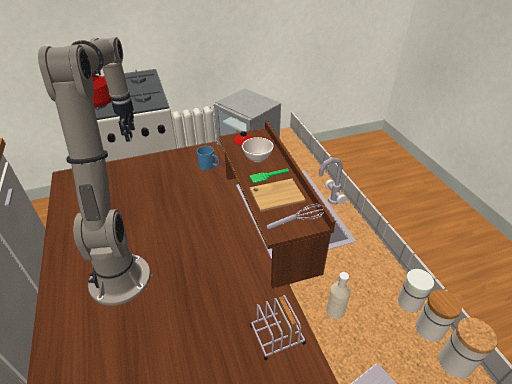

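The board lies at about (275,180) in the top view, hole front-left at (263,197). The rack is at (362,219) with its stand at row 211, and the scraper is at (245,176). I'll convert these to positions and check them on an overlay.

```bash
python3 - <<'E'
from h import *
im=cv2.imread('pics/top0.png')
for n,uv,z in [('bl',(258,203),.239),('br',(292,203),.239),('fl',(258,157.5),.239),('fr',(292,157.5),.239),('hole',(263.5,197),.239),('railL',(157,149),.265),('railR',(331,150.5),.265),('rackc',(362,219),.116),('stand',(362,211),.118)]:
    print(n,np.round(unproj('top',uv,z),3))
c=cv2.resize(im[140:245,150:390],None,fx=3.33,fy=3.33,interpolation=cv2.INTER_CUBIC)
s=cv2.imread('pics/side0.png')
d=cv2.resize(s[130:370,210:350],None,fx=2,fy=2,interpolation=cv2.INTER_CUBIC)
cv2.imwrite('pics/c1.png',c)
E
```

```text
bl [0.489 0.051 0.239]
br [ 0.489 -0.072  0.239]
fl [0.656 0.051 0.239]
fr [ 0.656 -0.074  0.239]
hole [0.511 0.031 0.239]
railL [0.682 0.414 0.265]
railR [ 0.676 -0.212  0.265]
rackc [ 0.436 -0.357  0.116]
stand [ 0.467 -0.358  0.118]
```

View pics/c1.png

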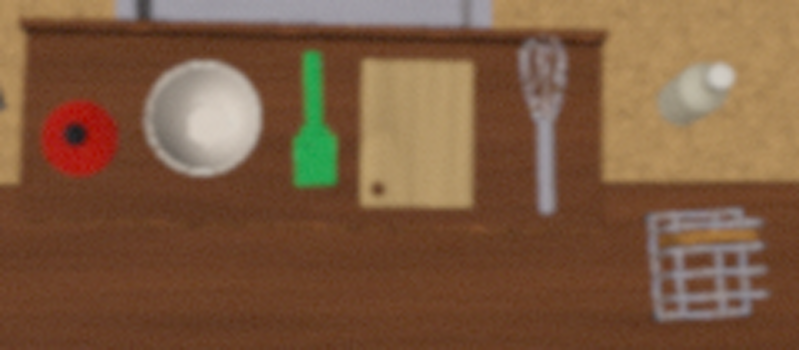

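The board centre comes out near (0.572, -0.011), 163 × 123 mm against 160 × 120, so it agrees. The shelf edge is near x = 0.463 (rail back minus 218 mm gives 0.461), and the rack is near (0.437, -0.357). Next I'll check which slants the arm can reach.

```bash
cat >> h.py <<'E'
def slant(s,sgn=1,az=0):
    "tool z slanting s deg below horizontal along azimuth az; closing axis in that vertical plane"
    s=np.radians(s); z=np.array([np.cos(s),0,-np.sin(s)]); y=sgn*np.array([np.sin(s),0,np.cos(s)])
    M=Ro.from_euler('z',az,degrees=True).as_matrix()@np.c_[np.cross(y,z),y,z]
    return Ro.from_matrix(M).as_euler('xyz',degrees=True).tolist()
def ikp(p,o):
    q=robot.inverse_kinematics(list(p),o); return None if q is None else np.round(q).astype(int).tolist()
E
python3 - <<'E'
from h import *
print(robot.current_eef_rot(), robot.current_finger_gap(), robot.current_contact_force())
for yaw in (-90,0,90,180): print('press',yaw,ikp((.60,-.011,.27),[180,0,yaw]),ikp((.5,-.011,.26),[180,0,yaw]))
for sg in (1,-1):
  for s in (0,10,20,30,40,50,60):
    print('grip',sg,s,ikp((.42,-.011,.235),slant(s,sg)),ikp((.35,-.011,.25),slant(s,sg)),ikp((.4,-.011,.36),slant(s,sg)))
  print('rack',sg,ikp((.409,-.357,.165),slant(90,sg)),ikp((.409,-.357,.34),slant(90,sg)))
E
```

```text
[1.79994593e+02 1.27016044e-03 1.65978162e+02] 0.9949225372769476 [-0.30505144 -0.16073194  0.45239696]
press -90 [-39, 34, 64, 77, -31, 87, -157] [-50, 19, 65, 95, -18, 78, -163]
press 0 [-33, 29, 52, 77, -23, 84, -73] [-43, 16, 53, 94, -13, 76, -78]
press 90 [-32, 29, 51, 77, -22, 84, 17] [-41, 15, 50, 94, -12, 76, 11]
press 180 [-29, 28, 45, 77, -19, 83, 105] [-40, 15, 49, 94, -11, 76, 101]
grip 1 0 None None None
grip 1 10 None None None
grip 1 20 None None None
grip 1 30 None None None
grip 1 40 None None None
grip 1 50 None None None
grip 1 60 [-2, -17, 1, 130, 2, 37, -3] None None
rack 1 [-5, 33, 65, 97, -31, 71, 67] [0, 21, 56, 79, -17, 89, 54]
grip -1 0 None None None
grip -1 10 None None None
grip -1 20 None None None
grip -1 30 None None None
grip -1 40 None None None
grip -1 50 None None None
grip -1 60 None None None
rack -1 [-5, 33, 65, 97, -31, 71, -113] [-4, 24, 65, 79, -21, 91, -122]
```

```bash
python3 - <<'E'
from h import *
p=robot.current_tool_pos(); robot.line_to([p[0],p[1],.40],velocity=.4)
robot.move_j([-4,18,0,75,0,85,0])
fingers.gripper_to(0.0,40)
D=slant(90,1)
print(robot.current_tool_pos(),robot.current_eef_rot(),D,ikp((.59,-.011,.28),D),ikp((.51,-.011,.26),D))
for y0 in (-.011,):
  for x in (.40,.42,.44):
    for s in (20,30,40,50,55,60,65,70): print(x,s,ikp((x,y0,.235),slant(s,1)),ikp((x-.05,y0,.26),slant(s,1)),ikp((x,y0,.40),slant(s,1)))
print('rack',ikp((.409,-.357,.165),D),ikp((.409,-.357,.36),D))
print(robot.current_time_s(),robot.current_finger_gap())
E
```

```text
[0.57558143 0.02309461 0.33020205] [1.77998617e+02 1.63647010e-03 9.39972042e+01] [180.0, 0.0, 90.0] [-2, 22, 2, 77, -1, 82, 0] [-2, 13, 1, 92, 0, 76, 0]
0.4 20 None None None
0.4 30 None None None
0.4 40 None None None
0.4 50 None None None
0.4 55 None None None
0.4 60 None None None
0.4 65 [-1, -17, 0, 128, 1, 44, -2] None None
0.4 70 [-2, -13, 0, 124, 1, 49, -2] None [-2, -17, 1, 103, 1, 73, -2]
0.42 20 None None None
0.42 30 None None None
0.42 40 None None None
0.42 50 None None None
0.42 55 None None None
0.42 60 [-1, -17, 0, 130, 1, 37, -2] None None
0.42 65 [-1, -14, 0, 126, 1, 43, -2] None None
0.42 70 [-2, -11, 0, 122, 1, 49, -2] None [-2, -14, 1, 102, 1, 73, -1]
0.44 20 None None None
0.44 30 None None None
0.44 40 None None None
0.44 50 None None None
0.44 55 [-1, -17, 0, 133, 2, 29, -3] None None
0.44 60 [-1, -14, 0, 128, 1, 36, -2] None None
0.44 65 [-1, -11, 0, 124, 1, 42, -2] None [-2, -15, 1, 104, 1, 66, -2]
0.44 70 [-2, -8, 0, 120, 1, 48, -1] [-2, -16, 0, 122, 1, 54, -2] [-2, -12, 1, 100, 1, 72, -1]
rack [28, 21, 15, 96, -6, 65, 44] [29, 15, 14, 75, -4, 90, 43]
4.7167 0.0016874640857775483
```

The nearby IK branch only reaches steep slants (55° or more), which would squeeze the board off the pads. I'll fit a kinematic model from IK samples and look offline for a branch with a shallower slant.

```bash
cat > kin.py <<'E'
import numpy as np
from scipy.spatial.transform import Rotation as Ro
from scipy.optimize import least_squares
LO=np.array([-154.91,-16.99,-72.82,7.12,-82.49,11.32,-174.64]);HI=np.array([154.91,109.72,74.43,147.25,262.49,116.49,174.64])
AX='zyzyzyz'
def fk(q,P,pts=False):
    S=P['s'];t=P['t'];M=np.eye(3);p=np.zeros(3);out=[]
    for i in range(7):
        p=p+M@t[i]; out.append(p)
        M=M@Ro.from_euler(AX[i],S[i]*q[i],degrees=True).as_matrix()
    p=p+M@t[7]; out.append(p); M=M@P['E']
    return (p,M,np.array(out)) if pts else (p,M)
E
timeout 500 python3 - <<'E'
from h import *; from kin import *
import pickle,itertools
rng=np.random.default_rng(0);Q=[];X=[];O=[]
t0=robot.current_time_s()
while len(Q)<70:
    az=rng.uniform(-90,90);r=rng.uniform(.35,.65)
    p=[r*np.cos(np.radians(az)),r*np.sin(np.radians(az)),rng.uniform(.15,.6)]
    o=(Ro.from_euler('z',rng.uniform(-180,180),degrees=True)*Ro.from_euler('x',180+rng.normal(0,35),degrees=True)).as_euler('xyz',degrees=True).tolist()
    q=robot.inverse_kinematics(p,o)
    if q is not None: Q.append(q);X.append(p);O.append(R(o))
Q=np.array(Q);X=np.array(X);O=np.array(O)
print('time',robot.current_time_s()-t0)
best=None
for s in itertools.product([1,-1],repeat=7):
    if s[1]!=1: continue
    Es=np.array([fk(q,dict(s=s,t=np.zeros((8,3)),E=np.eye(3)))[1].T@o for q,o in zip(Q[:12],O[:12])])
    E=Ro.from_matrix(Es).mean().as_matrix();e=np.abs(Es-E).max()
    if best is None or e<best[0]: best=(e,s,E)
print(best)
s,E=best[1:]
A=[]
for q in Q:
    M=np.eye(3);row=[M]
    for i in range(7):
        M=M@Ro.from_euler(AX[i],s[i]*q[i],degrees=True).as_matrix();row.append(M)
    A.append(np.hstack(row))
t=np.linalg.lstsq(np.vstack(A),X.ravel(),rcond=None)[0]
print(np.round(t.reshape(8,3),4)); print('res',np.abs(np.vstack(A)@t-X.ravel()).max())
P=dict(s=s,t=t.reshape(8,3),E=E);pickle.dump(P,open('kin.pkl','wb'))
E
```

```text
time 0.0
(np.float64(5.997516882586123e-11), (-1, 1, -1, 1, -1, 1, -1), array([[ 5.47534240e-12, -1.00000000e+00, -4.79247486e-12],
       [ 1.00000000e+00,  5.47534240e-12, -6.29054399e-13],
       [ 6.29054399e-13, -4.79247486e-12,  1.00000000e+00]]))
[[ 0.000e+00  0.000e+00  1.247e-01]
 [-0.000e+00 -7.500e-03  1.247e-01]
 [ 0.000e+00 -7.500e-03  2.368e-01]
 [-0.000e+00 -8.000e-04  2.368e-01]
 [ 0.000e+00 -8.000e-04  2.089e-01]
 [ 0.000e+00 -2.000e-04  2.089e-01]
 [ 0.000e+00 -2.000e-04  1.739e-01]
 [-0.000e+00  0.000e+00  1.739e-01]]
res 4.4312054026107717e-11
```

```bash
cat >> kin.py <<'E'
import pickle,os
P=pickle.load(open('kin.pkl','rb')) if os.path.exists('kin.pkl') else None
def solve(p,Rm,q0,w=.3):
    f=lambda q:np.r_[fk(q,P)[0]-p,w*(fk(q,P)[1]-Rm).ravel()]
    r=least_squares(f,np.clip(q0,LO+.6,HI-.6),bounds=(LO+.5,HI-.5),x_scale=30,max_nfev=60)
    return r.x,np.abs(r.fun).max()
E
timeout 560 python3 - <<'E'
from h import R,slant; from kin import *
rng=np.random.default_rng(1)
for az in (0,20,-20):
  for s in (0,15,30,40,50):
    sols=[]
    for k in range(30):
        q,e=solve(np.array([.425,-.011,.235]),R(slant(s,1 if k%2 else -1,az)),rng.uniform(LO,HI))
        if e<1e-4 and not any(np.abs(q-z).max()<15 for z in sols): sols.append(q)
    print(az,s,len(sols))
    for q in sols[:5]:
        pts=fk(q,P,True)[2]; print('   ',np.round(q).astype(int),'elbow',np.round(pts[3],2),'wrist',np.round(pts[5],2))
E
```

```text
0 0 0
0 15 0
0 30 0
0 40 0
0 50 0
20 0 0
20 15 0
20 30 0
20 40 0
20 50 3
    [  19  -16   -1  135  -43   36 -112] elbow [-0.13  0.03  0.7 ] wrist [ 0.21 -0.09  0.5 ]
    [ 19 -16  -1 135 -43  36  68] elbow [-0.13  0.03  0.7 ] wrist [ 0.21 -0.09  0.5 ]
    [ 36 -16 -14 135 -50  39  75] elbow [-0.12  0.06  0.7 ] wrist [ 0.21 -0.09  0.5 ]
-20 0 0
-20 15 0
-20 30 0
-20 40 0
-20 50 0
```

```bash
timeout 570 python3 - <<'E'
from h import R,slant; from kin import *
rng=np.random.default_rng(1)
for az,p in ((90,(.432,-.069,.235)),(-90,(.432,.047,.235)),(60,(.425,-.05,.235)),(-60,(.425,.03,.235)),(40,(.425,-.04,.235)),(-40,(.425,.02,.235))):
  for s in (0,15,30,45):
    sols=[]
    for k in range(16):
        q,e=solve(np.array(p),R(slant(s,1 if k%2 else -1,az)),rng.uniform(LO,HI))
        if e<1e-4 and not any(np.abs(q-z)[:6].max()<15 for z in sols): sols.append(q)
    print(az,s,len(sols))
    for q in sols[:3]:
        pts=fk(q,P,True)[2]; print('   ',np.round(q).astype(int),'elbow',np.round(pts[3],2),'wrist',np.round(pts[5],2))
E
```

```text
90 0 3
    [ 73  59 -48  94 -34  93 128] elbow [ 0.1  -0.39  0.49] wrist [ 0.43 -0.42  0.24]
    [ 59  50 -24  95 -46 103 141] elbow [ 0.18 -0.32  0.55] wrist [ 0.43 -0.42  0.24]
    [ 41  48   2  96 -55 115 152] elbow [ 0.25 -0.24  0.57] wrist [ 0.43 -0.42  0.24]
90 15 3
    [ 38  39   5  96 -50 108 -32] elbow [ 0.22 -0.2   0.62] wrist [ 0.43 -0.41  0.33]
    [ 83  63 -71  94 -13  83 108] elbow [ 0.04 -0.42  0.46] wrist [ 0.43 -0.4   0.33]
    [ 24  41  25  97 -55 115 155] elbow [ 0.27 -0.14  0.61] wrist [ 0.43 -0.41  0.33]
90 30 4
    [ 42  30  -4  97 -42  97 -40] elbow [ 0.16 -0.17  0.66] wrist [ 0.43 -0.37  0.41]
    [ 73  40 -50  96 -24  85 -59] elbow [ 0.08 -0.29  0.61] wrist [ 0.43 -0.37  0.41]
    [ 11  35  40  98 -53 111 154] elbow [ 0.26 -0.07  0.64] wrist [ 0.43 -0.37  0.41]
90 45 4
    [ 17  22  23  99 -41  94 -40] elbow [ 0.17 -0.07  0.69] wrist [ 0.43 -0.31  0.48]
    [ 71  30 -51  97 -19  81 117] elbow [ 0.06 -0.23  0.66] wrist [ 0.43 -0.31  0.48]
    [ 80  39 -69  97  -8  78 -75] elbow [ 0.04 -0.3   0.62] wrist [ 0.43 -0.31  0.48]
-90 0 3
    [ -81   63   57  100   28
[... 4422 characters left out ...]
1  15   3 142  77  79  24] elbow [0.07 0.1  0.71] wrist [0.17 0.24 0.32]
    [-109   25   61  143   72   57   29] elbow [-0.05  0.19  0.68] wrist [0.17 0.24 0.32]
-40 30 5
    [-16   3 -36 136  69  70  45] elbow [ 0.03 -0.01  0.72] wrist [0.19 0.21 0.41]
    [ -85    1   35  138   69   68 -135] elbow [0.02 0.   0.72] wrist [0.19 0.21 0.41]
    [-69   1  18 138  68  68  45] elbow [0.02 0.   0.72] wrist [0.19 0.21 0.41]
-40 45 3
    [  26   -8  -60  129   48   52 -104] elbow [-0.07  0.02  0.72] wrist [0.24 0.18 0.48]
    [-105  -16   56  132   63   73   61] elbow [ 0.05 -0.12  0.71] wrist [0.24 0.18 0.48]
    [ -51   -6   10  131   55   61 -112] elbow [-0.02 -0.05  0.72] wrist [0.24 0.18 0.48]
```

The front edge can be pinched with nearly horizontal fingers if they come in at a ±40° azimuth. First I'll draw the board out.

```bash
python3 - <<'E'
from h import *
D=slant(90,1)
robot.line_to([.600,-.012,.275],D,velocity=.2)
print('hit',robot.line_to([.600,-.012,.245],velocity=.03,f_stop=7),robot.current_tool_pos(),robot.current_contact_force())
p=robot.current_tool_pos()
robot.line_to([.585,-.012,p[2]],velocity=.05)
print(robot.current_tool_pos(),robot.current_contact_force(),robot.current_time_s())
robot.line_to([.560,-.012,p[2]],velocity=.05)
print(robot.current_tool_pos(),robot.current_contact_force())
save('top','top1.png')
for d in recognise('board','top')[:2]: print(d, np.round(unproj('top',(d['rect'][0],d['rect'][1]+d['rect'][3]/2),.239),3))
a=cv2.imread('pics/top0.png');b=cv2.imread('pics/top1.png')
cv2.imwrite('pics/c2.png',cv2.resize(np.vstack([x[140:225,235:335] for x in (a,b)]),None,fx=3.5,fy=3.5,interpolation=cv2.INTER_CUBIC))
print(robot.current_time_s())
E
```

```text
hit True [ 0.59987278 -0.01190226  0.25618943] [0.03721331 0.49043436 4.26643832]
[ 0.58395765 -0.01202902  0.25620344] [-2.03634762 -0.0656943   2.77926654] 6.325
[ 0.5592199  -0.01197985  0.2561841 ] [-1.67210666  0.65625396  3.75712918]
{'rect': [265.4, 189.8, 13.9, 46.3], 'p': 0.87} [0.453 0.025 0.239]
7.075
```

View pics/c2.png

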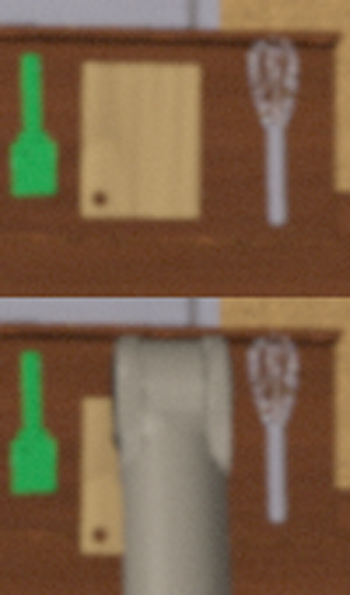

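The board follows the fingers one to one: its front moved 11 px (40 mm) for 41 mm of travel, and it stayed straight. I'll draw it a further 42 mm, lift off, and look from above at both the board and the rack.

```bash
python3 - <<'E'
from h import *
D=slant(90,1)
robot.line_to([.5175,-.012,robot.current_tool_pos()[2]],velocity=.06)
print(robot.current_contact_force())
robot.line_to([.5175,-.012,.30],velocity=.2)
robot.move_to([.43,-.19,.45],D)   # clear of the overhead view, wrist camera sees rack/board
fingers.gripper_to(0.6,60)
pose=(robot.current_tool_pos(),robot.current_eef_rot()); print(pose)
w=save('wrist','w1.png'); t=save('top','top2.png'); s=save('side','side2.png')
cv2.imwrite('pics/c3.png',np.hstack([cv2.resize(w[:,:,::-1],None,fx=.78,fy=.78),cv2.resize(t[140:245,230:390,::-1],(400,300)) ,]) if 0 else cv2.resize(w[:,:,::-1],None,fx=1.5,fy=1.5))
for l,n,z in [('board','top',.239),('board','wrist',.239),('rack','wrist',.116)]:
  for d in recognise(l,n)[:1]: print(l,n,np.round(d['rect'],1),d['p'])
print(robot.current_time_s())
E
```

```text
[-1.06225037 -0.19201355  4.3097245 ]
(array([ 0.43005766, -0.18991588,  0.44995385]), array([-1.79994724e+02,  1.65315644e-03,  9.00112420e+01]))
board top [278.1 203.5  35.4  45.2] 0.64
board wrist [320.5  37.9 149.6  75.8] 0.76
rack wrist [266.2 244.8  59.4  72.7] 0.7
10.1167
```

View pics/c3.png

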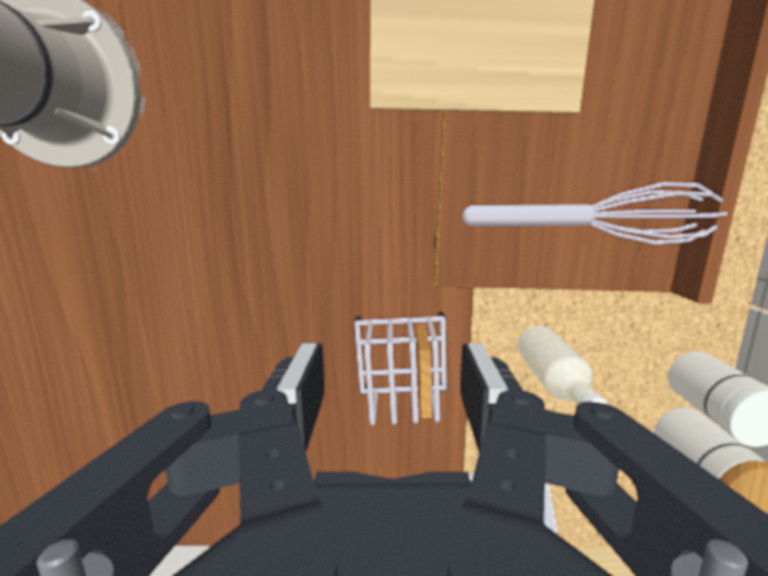

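The wrist view (×1.5) shows the board's right corners at (371,107) and (580,111), and the shelf's front edge at column 441. The rack hoop tops end at about (373,422), (394,422), (415,421) and (437,419), with the base corners at (357,320) and (444,317). The pot stand is at column 425.

```bash
python3 - <<'E'
from h import *
pose=([.43006,-.18992,.44995],[-179.995,0,90.011])
U=lambda u,v,z:np.round(unproj('wrist',(u/1.5,v/1.5),z,pose),4)
print('board',U(371,107,.239),U(580,111,.239)); print('edge',U(441,112,.23),U(438,283,.23))
for u,v in ((373,422),(394,422),(415,421),(437,419)): print('hooptop',U(u,v,.114))
print('base',U(357,320,.02),U(444,317,.02),U(362,392,.02),U(445,388,.02))
# fit rack pose
obs=np.array([(373,422),(394,422),(415,421),(437,419),(357,320),(444,317)])/1.5
mod=np.array([[-.042,-.058,.114],[-.014,-.058,.114],[.014,-.058,.114],[.042,-.058,.114],[-.042,.058,.02],[.042,.058,.02]])
from scipy.optimize import least_squares
def W(q): c,s=np.cos(q[2]),np.sin(q[2]); return np.c_[mod[:,0]*c-mod[:,1]*s+q[0],mod[:,0]*s+mod[:,1]*c+q[1],mod[:,2]]
r=least_squares(lambda q:(proj('wrist',W(q),pose)-obs).ravel(),[.437,-.357,0])
print('rack',r.x[:2],np.degrees(r.x[2]),np.round(r.fun,1))
w=cv2.resize(cv2.imread('pics/w1.png'),None,fx=3,fy=3,interpolation=cv2.INTER_CUBIC)
for x in (-.042,-.014,.014,.042):
    c,s=np.cos(r.x[2]),np.sin(r.x[2])
    pts=[(x,-.055,.02),(x,-.055,.113),(x,.055,.113),(x,.055,.02)]
    pw=np.array([[a*c-b*s+r.x[0],a*s+b*c+r.x[1],z] for a,b,z in pts])
    cv2.polylines(w,[np.int32(proj('wrist',pw,pose)*3)],False,(0,255,0),1)
t=cv2.resize(cv2.imread('pics/top2.png')[140:245,240:390],None,fx=4,fy=4,interpolation=cv2.INTER_CUBIC)
w=w[600:880,640:1000]
cv2.imwrite('pics/c4.png',np.hstack([cv2.copyMakeBorder(t[:,:430],0,0,0,0,0),cv2.copyMakeBorder(w,0,420-280,0,0,0)]))
E
```

```text
board [ 0.4125 -0.0681  0.239 ] [ 0.5727 -0.0708  0.239 ]
edge [ 0.4672 -0.0702  0.23  ] [ 0.4692 -0.209   0.23  ]
hooptop [ 0.4046 -0.4233  0.114 ]
hooptop [ 0.4317 -0.4232  0.114 ]
hooptop [ 0.4589 -0.4217  0.114 ]
hooptop [ 0.4872 -0.4188  0.114 ]
base [ 0.3784 -0.3166  0.02  ] [ 0.5043 -0.3119  0.02  ] [ 0.3835 -0.4325  0.02  ] [ 0.5098 -0.4256  0.02  ]
rack [ 0.44338692 -0.36634689] 2.3577842054000615 [-0.4  1.3  0.   0.7  0.4  0.9  0.2  1.7  9.5 -2.8 -9.8 -2.3]
```

View pics/c4.png

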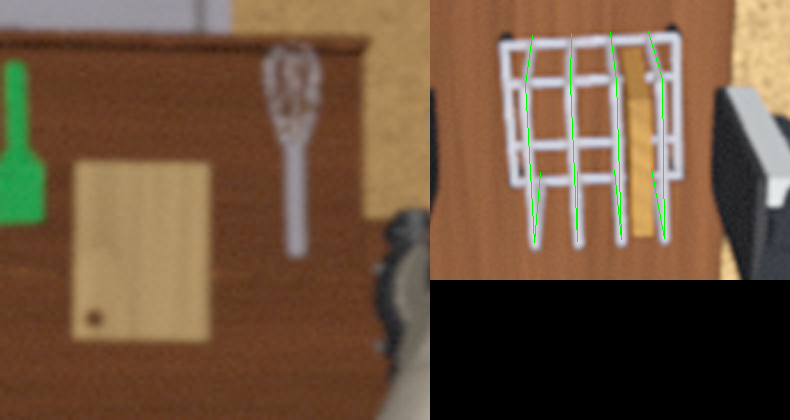

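Rack fit: the hoops match to within about 1 px, at (0.443, -0.366) with yaw 2.4°. The board's front end is at x = 0.4125 and the edge at 0.4675, so it overhangs 55 mm (under the 80 mm tipping limit). Next I'll plan the pinch and transfer offline.

```bash
cat > plan.py <<'E'
from h import R,slant; from kin import *
YW=2.4; BAY=np.array([.4154,-.3663]); YB=-.0095; DX=.019; FRONT=.4125
SL=4
def build(az):
    Rp=R(slant(SL,1,az)); R0=R(slant(0,1,az))
    tz=Rp[:,2]; pick=np.array([FRONT+DX,YB,.2345])
    Rr=Ro.from_euler('z',YW,degrees=True).as_matrix()@Ro.from_euler('y',90,degrees=True).as_matrix()@R0
    place=np.array([*BAY,.023+.160-DX])
    mid=np.array([.40,-.20,.46])
    return dict(pre=(pick-.085*tz,Rp),pick=(pick,Rp),lift=(pick+[0,0,.14],Rp),mid=(mid,Rr),hover=(place+[0,0,.145],Rr),place=(place,Rr))
def corners(q,az):
    p,M=fk(q,P); R0=R(slant(0,1,az))
    c=np.array([[x-DX,y,z] for x in (0,.16) for y in (-.06,.06) for z in (-.0045,.0045)])
    return p+(M@R0.T@c.T).T
E
timeout 570 python3 - <<'E'
from plan import *; from h import robot
rng=np.random.default_rng(3); q0=np.array(robot.current_joint_positions()); res=[]
for az in (40,-40,30,50,-50):
    B=build(az); best=None
    for flip in (0,1):
        F=np.diag([-1,-1,1]) if flip else np.eye(3)
        for k in range(10):
            q,e=solve(*[B['pick'][0],B['pick'][1]@F],rng.uniform(LO,HI) if k else q0)
            if e>1e-4: continue
            Q={'pick':q};ok=True
            for a,b in (('pick','pre'),('pick','lift'),('lift','mid'),('mid','hover'),('hover','place')):
                x,e=solve(B[b][0],B[b][1]@F,Q[a])
                if e>1e-4: ok=False;break
                Q[b]=x
            if not ok: continue
            c=max(np.abs(Q['pre']-q0).max()*.6,0)+sum(np.abs(Q[b]-Q[a]).max() for a,b in (('pick','lift'),('lift','mid'),('mid','hover'),('hover','place')))
            if best is None or c<best[0]: best=(c,flip,Q)
    print(az,None if best is None else (round(best[0]),best[1]))
    if best:
        for k in ('pre','pick','lift','mid','hover','place'): print('  ',k,np.round(best[2][k]).astype(int))
        Q=best[2]
        for a,b in (('lift','mid'),('mid','hover')):
            for t in np.linspace(0,1,6):
                c=corners(Q[a]+t*(Q[b]-Q[a]),az); print('     ',a,round(t,1),'min',np.round(c.min(0),2),'max',np.round(c.max(0),2))
        res.append((best[0],az,best[1],Q))
pickle.dump(res,open('plan.pkl','wb'))
E
```

```text
40 None
-40 (334, 0)
   pre [ -87   27   16  144   66   83 -168]
   pick [ -78   29   26  146   83   75 -171]
   lift [ -89    0   33  141   83   90 -141]
   mid [-44  -5  35  94  43  95  -5]
   hover [-21   5  41 107  40  59   4]
   place [ -7  15  29 118  47  42 -12]
      lift 0.0 min [ 0.41 -0.07  0.36] max [0.57 0.05 0.38]
      lift 0.2 min [ 0.4  -0.15  0.33] max [0.57 0.   0.4 ]
      lift 0.4 min [ 0.39 -0.21  0.29] max [ 0.54 -0.04  0.42]
      lift 0.6 min [ 0.39 -0.24  0.27] max [ 0.49 -0.08  0.44]
      lift 0.8 min [ 0.39 -0.26  0.28] max [ 0.44 -0.11  0.46]
      lift 1.0 min [ 0.39 -0.26  0.32] max [ 0.41 -0.14  0.48]
      mid 0.0 min [ 0.39 -0.26  0.32] max [ 0.41 -0.14  0.48]
      mid 0.2 min [ 0.41 -0.29  0.29] max [ 0.42 -0.17  0.45]
      mid 0.4 min [ 0.42 -0.32  0.26] max [ 0.43 -0.2   0.42]
      mid 0.6 min [ 0.42 -0.36  0.23] max [ 0.43 -0.24  0.39]
      mid 0.8 min [ 0.42 -0.39  0.2 ] max [ 0.43 -0.27  0.36]
      mid 1.0 min [ 0.41 -0.43  0.17] max [ 0.42 -0.31  0.33]
30 None
50 None
-50 (247, 1)
   pre [-32  37 -42 132  67 115   7]
   pick [-16  38 -45
[... 217 characters left out ...]
49 0.02 0.38]
      lift 0.2 min [ 0.32 -0.22  0.35] max [ 0.48 -0.03  0.43]
      lift 0.4 min [ 0.32 -0.26  0.34] max [ 0.46 -0.07  0.47]
      lift 0.6 min [ 0.34 -0.3   0.35] max [ 0.43 -0.11  0.5 ]
      lift 0.8 min [ 0.36 -0.33  0.37] max [ 0.42 -0.14  0.52]
      lift 1.0 min [ 0.39 -0.35  0.4 ] max [ 0.41 -0.17  0.54]
      mid 0.0 min [ 0.39 -0.35  0.4 ] max [ 0.41 -0.17  0.54]
      mid 0.2 min [ 0.4  -0.39  0.37] max [ 0.42 -0.21  0.52]
      mid 0.4 min [ 0.41 -0.43  0.35] max [ 0.42 -0.25  0.49]
      mid 0.6 min [ 0.41 -0.46  0.32] max [ 0.43 -0.28  0.46]
      mid 0.8 min [ 0.41 -0.49  0.28] max [ 0.43 -0.31  0.43]
      mid 1.0 min [ 0.41 -0.52  0.25] max [ 0.43 -0.34  0.39]
```

```bash
sed -i 's/LO+.6,HI-.6/LO+2.1,HI-2.1/; s/LO+.5,HI-.5/LO+2,HI-2/' kin.py; sed -i "s/^SL=4/SL=10/; s/lift=(pick+\[0,0,.14\]/high=(pick-.085*tz+[0,0,.2],Rp),lift=(pick+[0,0,.2]/; s/mid=np.array.*/mid=np.array([.38,-.20,.48])/" plan.py
timeout 570 python3 - <<'E'
from plan import *; from h import robot
rng=np.random.default_rng(5); q0=np.array(robot.current_joint_positions()); res=[]
CH=(('pick','pre'),('pre','high'),('pick','lift'),('lift','mid'),('mid','hover'),('hover','place'))
for az in (-38,-45,-50,38,45):
    B=build(az); best=None
    for flip in (0,1):
        F=np.diag([-1,-1,1]) if flip else np.eye(3)
        for k in range(12):
            q,e=solve(*[B['pick'][0],B['pick'][1]@F],rng.uniform(LO,HI) if k else q0)
            if e>1e-4: continue
            Q={'pick':q};ok=True
            for a,b in CH:
                x,e=solve(B[b][0],B[b][1]@F,Q[a])
                if e>1e-4: ok=False;break
                Q[b]=x
            if not ok: continue
            c=np.abs(Q['high']-q0).max()*.6+sum(np.abs(Q[b]-Q[a]).max() for a,b in CH)
            if best is None or c<best[0]: best=(c,flip,Q)
    print(az,None if best is None else (round(best[0]),best[1]))
    if best: res.append((best[0],az,best[1],best[2]))
c,az,flip,Q=min(res,key=lambda r:r[0]); print('chosen',az,flip,'q0',np.round(q0))
for k in ('high','pre','pick','lift','mid','hover','place'): print('  ',k,np.round(Q[k]).astype(int),np.round(fk(Q[k],P,True)[2][[3,5]],2).tolist())
F=np.diag([-1,-1,1]) if flip else np.eye(3)
def show(qa,qb,board):
  for t in np.linspace(0,1,6):
    q=qa+t*(qb-qa); p,M,pts=fk(q,P,True)
    if board:
        R0=R(slant(0,1,az))@F; cc=np.array([[x-DX,y,0] for x in (0,.16) for y in (-.06,.06)]); cw=p+(M@R0.T@cc.T).T
        print('   b',np.round(cw.min(0),2),np.round(cw.max(0),2))
    else: print('   t',np.round(p,2),np.round(M[:,2],2))
show(q0,Q['high'],0);show(Q['lift'],Q['mid'],1);show(Q['mid'],Q['hover'],1)
pickle.dump((az,flip,Q),open('plan.pkl','wb'))
E
```

```text
-38 (369, 0)
-45 (347, 0)
-50 (307, 1)
38 None
45 None
chosen -50 1 q0 [ 14.   7.  10.  72.  -1. 101.  23.]
   high [-12   1 -55 120  68 107  53] [[0.01, -0.01, 0.72], [0.16, 0.32, 0.51]]
   pre [-27  30 -47 132  67 111  14] [[0.22, 0.1, 0.66], [0.16, 0.32, 0.31]]
   pick [-15  30 -45 136  79 105  16] [[0.24, 0.05, 0.66], [0.21, 0.25, 0.29]]
   lift [  8  -2 -59 124  75  92  56] [[-0.02, -0.01, 0.72], [0.21, 0.25, 0.49]]
   mid [-39  -7  23  98  52  99 170] [[-0.03, -0.05, 0.72], [0.37, 0.07, 0.7]]
   hover [-16   5  30 113  54  61 168] [[0.04, -0.0, 0.72], [0.4, -0.1, 0.53]]
   place [ -6  18  21 122  65  47 146] [[0.15, -0.0, 0.7], [0.4, -0.1, 0.39]]
   t [ 0.43 -0.19  0.45] [ 0.  0. -1.]
   t [ 0.4  -0.13  0.4 ] [-0.19 -0.19 -0.96]
   t [ 0.37 -0.09  0.38] [-0.22 -0.47 -0.85]
   t [ 0.36 -0.07  0.39] [-0.06 -0.74 -0.67]
   t [ 0.37 -0.02  0.41] [ 0.26 -0.86 -0.44]
   t [0.38 0.05 0.45] [ 0.63 -0.75 -0.17]
   b [ 0.41 -0.07  0.41] [0.57 0.05 0.44]
   b [ 0.4  -0.13  0.4 ] [0.56 0.01 0.46]
   b [ 0.39 -0.18  0.37] [ 0.53 -0.03  0.48]
   b [ 0.39 -0.22  0.35] [ 0.49 -0.07  0.49]
   b [ 0.38 -0.24  0.34] [ 0.43 -0.11  0.5 ]
   b [ 0.38 -0.26  0.34] [ 0.38 -0.14  0.5 ]
   b [ 0.38 -0.26  0.34] [ 0.38 -0.14  0.5 ]
   b [ 0.4  -0.29  0.31] [ 0.4  -0.17  0.47]
   b [ 0.41 -0.33  0.27] [ 0.42 -0.2   0.44]
   b [ 0.42 -0.36  0.24] [ 0.42 -0.24  0.4 ]
   b [ 0.42 -0.4   0.2 ] [ 0.42 -0.27  0.37]
   b [ 0.41 -0.43  0.17] [ 0.42 -0.31  0.33]
```

The −50° plan would let the board's left front corner touch the gripper body (58 mm behind the TCP, body begins at 56 mm). I'll shift the grip 18 mm to the left and use −45°, which leaves 13 mm clear.

```bash
sed -i "s/pick=np.array(\[FRONT+DX,YB,/OY=.018; pick=np.array([FRONT+DX,YB+OY,/; s/place=np.array(\[\*BAY,/place=np.array([BAY[0]-OY*np.sin(np.radians(YW)),BAY[1]+OY,/" plan.py
timeout 570 python3 - <<'E'
from plan import *; from h import robot
rng=np.random.default_rng(7); q0=np.array(robot.current_joint_positions()); res=[]
CH=(('pick','pre'),('pre','high'),('pick','lift'),('lift','mid'),('mid','hover'),('hover','place'))
_,_,Qp=pickle.load(open('plan.pkl','rb'))
az=-45
B=build(az)
for flip in (0,1):
    F=np.diag([-1,-1,1]) if flip else np.eye(3)
    for k in range(35):
        q,e=solve(*[B['pick'][0],B['pick'][1]@F],rng.uniform(LO,HI) if k else Qp['pick'])
        if e>1e-4: continue
        Q={'pick':q};ok=True
        for a,b in CH:
            x,e=solve(B[b][0],B[b][1]@F,Q[a])
            if e>1e-4: ok=False;break
            Q[b]=x
        if ok: res.append((np.abs(Q['high']-q0).max()*.6+sum(np.abs(Q[b]-Q[a]).max() for a,b in CH),az,flip,Q))
c,az,flip,Q=min(res,key=lambda r:r[0]); print('chosen',c,az,flip,len(res))
for k in ('high','pre','pick','lift','mid','hover','place'): print('  ',k,np.round(Q[k]).astype(int),np.round(fk(Q[k],P,True)[2][[3,5]],2).tolist())
F=np.diag([-1,-1,1]) if flip else np.eye(3)
def show(qa,qb,board):
  for t in np.linspace(0,1,6):
    q=qa+t*(qb-qa); p,M,pts=fk(q,P,True)
    if board:
        R0=R(slant(0,1,az))@F; cc=np.array([[x-DX,y-.018,0] for x in (0,.16) for y in (-.06,.06)]); cw=p+(M@R0.T@cc.T).T
        print('   b',np.round(cw.min(0),2),np.round(cw.max(0),2),np.round(pts[5],2))
    else: print('   t',np.round(p,2),np.round(M[:,2],2),np.round(pts[5],2))
show(q0,Q['high'],0);show(Q['lift'],Q['mid'],1);show(Q['mid'],Q['hover'],1)
pickle.dump((az,flip,Q),open('plan.pkl','wb'))
E
```

```text
chosen 326.848372397979 -45 1 50
   high [-51  -2 -19 123  68 105  54] [[-0.0, -0.03, 0.72], [0.13, 0.31, 0.51]]
   pre [-47  23 -26 135  65 100  17] [[0.14, 0.13, 0.68], [0.13, 0.31, 0.31]]
   pick [-36  23 -22 138  78  93  18] [[0.16, 0.1, 0.68], [0.19, 0.25, 0.29]]
   lift [ -3  -5 -50 126  75  89  57] [[-0.04, -0.02, 0.72], [0.19, 0.25, 0.49]]
   mid [-51  -9  36  96  49 100 171] [[-0.03, -0.07, 0.72], [0.37, 0.05, 0.73]]
   hover [  9   4   3 110  50  64 172] [[0.03, -0.02, 0.72], [0.4, -0.1, 0.55]]
   place [ 12  15   0 120  61  51 151] [[0.12, -0.04, 0.71], [0.4, -0.1, 0.41]]
   t [ 0.43 -0.19  0.45] [ 0.  0. -1.] [ 0.43 -0.19  0.8 ]
   t [ 0.4  -0.12  0.4 ] [-0.18 -0.21 -0.96] [ 0.46 -0.05  0.74]
   t [ 0.37 -0.08  0.38] [-0.19 -0.49 -0.85] [0.43 0.09 0.68]
   t [ 0.36 -0.05  0.39] [-0.   -0.74 -0.67] [0.36 0.21 0.62]
   t [ 0.37 -0.01  0.41] [ 0.33 -0.84 -0.44] [0.25 0.28 0.56]
   t [0.37 0.07 0.45] [ 0.7  -0.7  -0.17] [0.13 0.31 0.51]
   b [ 0.41 -0.07  0.41] [0.57 0.05 0.44] [0.19 0.25 0.49]
   b [ 0.4  -0.14  0.4 ] [0.56 0.   0.46] [0.23 0.23 0.54]
   b [ 0.39 -0.19  0.37] [ 0.53 -0.04  0.49] [0.28 0.2  0.59]
   b [ 0.38 -0.23  0.35] [ 0.49 -0.08  0.5 ] [0.31 0.16 0.64]
   b [ 0.38 -0.26  0.34] [ 0.43 -0.12  0.5 ] [0.34 0.11 0.69]
   b [ 0.38 -0.28  0.34] [ 0.38 -0.16  0.5 ] [0.37 0.05 0.73]
   b [ 0.38 -0.28  0.34] [ 0.38 -0.16  0.5 ] [0.37 0.05 0.73]
   b [ 0.39 -0.31  0.32] [ 0.4  -0.18  0.48] [0.38 0.03 0.7 ]
   b [ 0.41 -0.34  0.29] [ 0.41 -0.21  0.45] [0.39 0.01 0.66]
   b [ 0.41 -0.37  0.25] [ 0.42 -0.24  0.42] [ 0.4  -0.03  0.63]
   b [ 0.42 -0.4   0.21] [ 0.42 -0.27  0.38] [ 0.41 -0.06  0.59]
   b [ 0.41 -0.43  0.17] [ 0.42 -0.31  0.33] [ 0.4  -0.1   0.55]
```

```bash
python3 - <<'E'
from plan import *; from h import *
az,flip,Q=pickle.load(open('plan.pkl','rb'));B=build(az)
robot.move_j(Q['high'].tolist()); o=robot.current_eef_rot()
robot.line_to(B['pre'][0].tolist(),velocity=.2)
f0=np.array(robot.current_contact_force())
print('stop',robot.line_to(B['pick'][0].tolist(),velocity=.08,f_stop=8),robot.current_tool_pos()-B['pick'][0])
fingers.gripper_to(0.0,70)
print(robot.current_finger_gap(),robot.current_gripper_force(),np.array(robot.current_contact_force())-f0,robot.current_time_s())
p=robot.current_tool_pos(); p[2]+=.05
robot.line_to(list(p),velocity=.08)
print(robot.current_finger_gap(),np.array(robot.current_contact_force())-f0,robot.current_torque(),robot.current_time_s())
s=save('side','s3.png');w=save('wrist','w3.png')
cv2.imwrite('pics/c5.png',np.hstack([cv2.resize(s[120:300,180:340,::-1],(400,450)),cv2.resize(w[:,:,::-1],(400,300))[:,:] if 0 else cv2.copyMakeBorder(cv2.resize(w[:,:,::-1],(400,300)),0,150,0,0,0)]))
E
```

```text
stop False [ 2.57506512e-05  5.05828725e-04 -2.45883610e-05]
0.12096758448684689 66.50904865935445 [-2.62474889  3.28511895 12.21278833] 14.1333
0.09367463882450715 [ 0.43871039  1.05608663 -0.88983528] [0.8964328  0.92852199 0.03982805] 14.9833
```

View pics/c5.png

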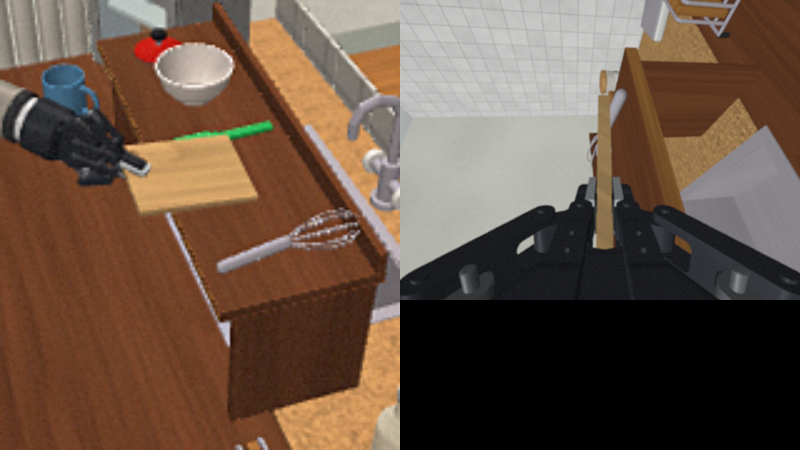

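The board is held: it is clear of the shelf in the side view, in line with the pads in the wrist view, and the gap is about 8 mm. Now I'll carry it to a hover over bay 0.

```bash
python3 - <<'E'
from plan import *; from h import *
az,flip,Q=pickle.load(open('plan.pkl','rb'));B=build(az)
robot.line_to(B['lift'][0].tolist(),velocity=.15)
robot.move_j(Q['mid'].tolist()); robot.move_j(Q['hover'].tolist()); robot.pause(.3)
pose=(robot.current_tool_pos(),robot.current_eef_rot())
print(robot.current_finger_gap(),pose,robot.current_time_s())
w=save('wrist','w4.png');s=save('side','s4.png')
cs=s[200:384,200:360,::-1].copy(); cs=cv2.resize(cs,None,fx=2.4,fy=2.4,interpolation=cv2.INTER_CUBIC)
# overlay predicted board outline
p,M=np.array(pose[0]),R(pose[1]); F=np.diag([-1,-1,1]) if flip else np.eye(3)
cc=np.array([[x-DX,y-.018,0] for x,y in ((0,-.06),(.16,-.06),(.16,.06),(0,.06))]); cw=p+(M@(R(slant(0,1,az))@F).T@cc.T).T
cv2.polylines(cs,[np.int32((proj('side',cw)-[200,200])*2.4)],True,(0,255,0),1)
ww=cv2.resize(w[:,:,::-1],None,fx=.78,fy=.78).copy()
cv2.polylines(ww,[np.int32(proj('wrist',cw,pose)*.78)],True,(0,255,0),1)
h=max(cs.shape[0],ww.shape[0]); cv2.imwrite('pics/c6.png',np.hstack([cv2.copyMakeBorder(i,0,h-i.shape[0],0,0,0) for i in (cs,ww)]))
E
```

```text
0.09847433527323395 (array([ 0.41554535, -0.347523  ,  0.30971257]), array([-179.88780879,  -45.02200566,  -87.57077524])) 19.3417
```

View pics/c6.png

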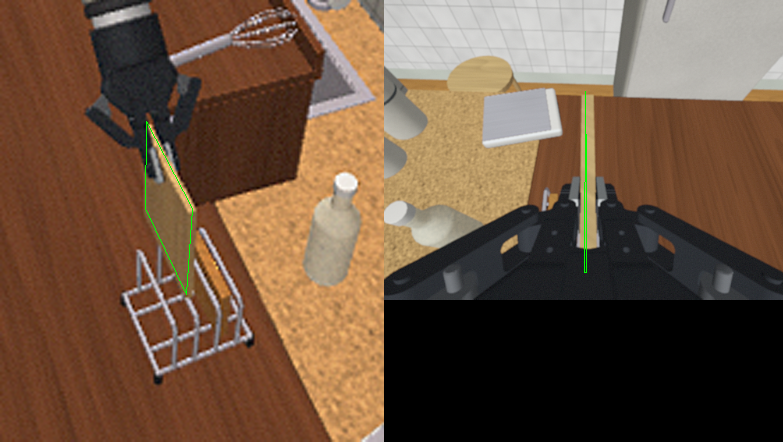

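The board hangs upright and matches the predicted outline, above the bay nearest the robot and clear of the stand. I'll lower it with a force stop.

```bash
python3 - <<'E'
from plan import *; from h import *
az,flip,Q=pickle.load(open('plan.pkl','rb'));B=build(az); pl=B['place'][0]
r=robot.line_to([pl[0],pl[1],.178],velocity=.07,f_stop=5); print(r,robot.current_tool_pos(),robot.current_contact_force())
if not r:
    r=robot.line_to([pl[0],pl[1],.155],velocity=.02,f_stop=3); print(r,robot.current_tool_pos(),robot.current_contact_force())
s=save('side','s5.png'); print(robot.current_time_s(),robot.current_finger_gap())
cv2.imwrite('pics/c7.png',cv2.resize(s[200:384,200:360,::-1],None,fx=3,fy=3,interpolation=cv2.INTER_CUBIC))
E
```

```text
False [ 0.41491167 -0.34837603  0.17840093] [-0.19212055 -0.32355134 -1.21587623]
True [ 0.41483881 -0.34858579  0.16696282] [0.67215412 0.47422105 4.34448656]
22.1833 0.098381665271972
```

View pics/c7.png

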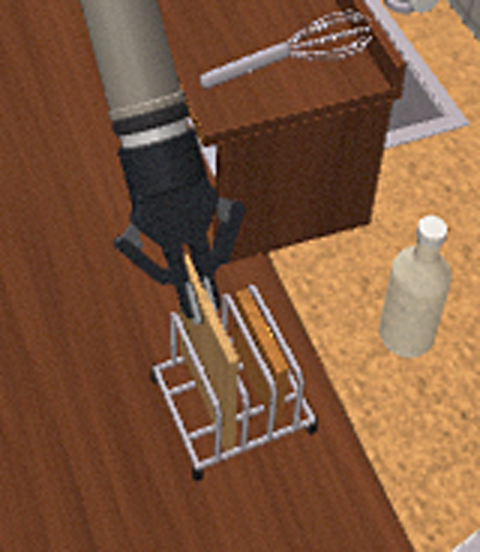

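It met resistance at z = 0.167 (expected 0.164) and stands in the bay between the first two hoops. I'll release it, back away and check.

```bash
python3 - <<'E'
from plan import *; from h import *
p=robot.current_tool_pos(); robot.line_to([p[0],p[1],p[2]-.0015],velocity=.02,f_stop=6)
print(robot.current_contact_force())
fingers.gripper_to(0.4); robot.pause(.3)
p=np.array(robot.current_tool_pos()); z=R(robot.current_eef_rot())[:,2]
print(robot.line_to((p-.10*z).tolist(),velocity=.08,f_stop=6))
p=np.array(robot.current_tool_pos()); robot.line_to([p[0]-.06,p[1],p[2]+.15],velocity=.2)
robot.pause(.5)
s=save('side','s6.png'); t=save('top','top6.png'); print(robot.current_time_s(),robot.current_tool_pos())
cs=cv2.resize(s[130:384,200:360,::-1],None,fx=2.3,fy=2.3,interpolation=cv2.INTER_CUBIC); ct=cv2.resize(t[130:250,120:390,::-1],None,fx=1.55,fy=1.55,interpolation=cv2.INTER_CUBIC)
h=cs.shape[0]; cv2.imwrite('pics/c8.png',np.hstack([cs,cv2.copyMakeBorder(ct,0,h-ct.shape[0],0,0,0)]))
E
```

```text
[-0.11191054  0.52047343  5.89172625]
FalseTraceback (most recent call last):
  File "<stdin>", line 7, in <module>
station.PlanningError: the arm cannot follow that straight line within its joint ranges
```

```bash
python3 - <<'E'
from plan import *; from h import *
s=save('side','s6.png'); print(robot.current_time_s(),robot.current_tool_pos())
cs=cv2.resize(s[130:384,200:360,::-1],None,fx=2.3,fy=2.3,interpolation=cv2.INTER_CUBIC)
cv2.imwrite('pics/c8.png',cs)
E
```

```text
24.55 [ 0.41144023 -0.27827029  0.2357251 ]
```

View pics/c8.png

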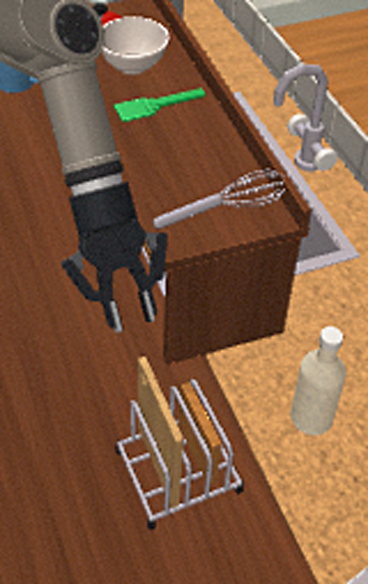

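The board stands upright in the bay nearest the robot. The gripper is clear and touching nothing, and the whisk, scraper, bowl and pot stand are in place. I'm handing it in.

```bash
python3 -c "
from station import workorder
print(workorder.close_job())"
```

```text
the job is handed in; nothing more can be done
None
```

The cutting board now stands upright in the rack bay nearest the robot, set down and released without being dropped; nothing else appeared to have moved, and the job was handed in at about 24.6 s of the 62 s allowed.

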